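# Rack the spacer bars by length

### The job

Lay the four loose steel square spacer bars on the four stands in order of length, the shortest on the stand at the end of the row where the tin of polishing compound is, then each next longer one on the next stand, so that the longest is at the emery block's end. Each bar must lie across both uprights of its stand, centred and down on the seats between the pins; leave the emery block where it is.

Things in the scene. Friction and masses are not known exactly. Their poses are not given: they have to be found in the camera images.
- spacer_p: The shortest of four loose square spacer bars of plain bright steel, 90 mm long, 17 x 17 mm in section, about 0.17 kg; it starts lying flat on the right-hand worktop. Origin at the bar's middle, on its axis (8.5 mm above what it lies on); x axis along the bar, z up at the start.
- spacer_q: The second shortest of four loose square spacer bars of plain bright steel, 115 mm long, 17 x 17 mm in section, about 0.22 kg; it starts lying flat on the right-hand worktop. Origin at the bar's middle, on its axis (8.5 mm above what it lies on); x axis along the bar, z up at the start.
- spacer_r: The second longest of four loose square spacer bars of plain bright steel, 140 mm long, 17 x 17 mm in section, about 0.27 kg; it starts lying flat on the right-hand worktop. Origin at the bar's middle, on its axis (8.5 mm above what it lies on); x axis along the bar, z up at the start.
- spacer_s: The longest of four loose square spacer bars of plain bright steel, 165 mm long, 17 x 17 mm in section, about 0.31 kg; it starts lying flat on the right-hand worktop. Origin at the bar's middle, on its axis (8.5 mm above what it lies on); x axis along the bar, z up at the start.
- stand_1: Fixed aluminium stand, one of a row of four alike on the left worktop, about 72 mm apart: the end farthest to the robot's left. Foot 100x44x6 mm; two uprights 8 mm thick, 60 mm apart along x (52 clear), flat rubber seats 50 mm above the worktop, each between two 6 mm pins (30 clear) rising to 66 mm. Origin under the foot's middle, on the worktop; x along the lie of a bar, y along the row, z up.
- stand_2: Fixed aluminium stand, one of a row of four alike on the left worktop, about 72 mm apart: between stand_1 and stand_3. Foot 100x44x6 mm; two uprights 8 mm thick, 60 mm apart along x (52 clear), flat rubber seats 50 mm above the worktop, each between two 6 mm pins (30 clear) rising to 66 mm. Origin under the foot's middle, on the worktop; x along the lie of a bar, y along the row, z up.
- stand_3: Fixed aluminium stand, one of a row of four alike on the left worktop, about 72 mm apart: between stand_2 and stand_4. Foot 100x44x6 mm; two uprights 8 mm thick, 60 mm apart along x (52 clear), flat rubber seats 50 mm above the worktop, each between two 6 mm pins (30 clear) rising to 66 mm. Origin under the foot's middle, on the worktop; x along the lie of a bar, y along the row, z up.
- stand_4: Fixed aluminium stand, one of a row of four alike on the left worktop, about 72 mm apart: the end farthest to the robot's right. Foot 100x44x6 mm; two uprights 8 mm thick, 60 mm apart along x (52 clear), flat rubber seats 50 mm above the worktop, each between two 6 mm pins (30 clear) rising to 66 mm. Origin under the foot's middle, on the worktop; x along the lie of a bar, y along the row, z up.
- compound_tin: Open round tin of dark grey polishing compound, silvery rim, 72 mm across, 20 mm high, stuck down; it stands on the worktop beyond one end of the row of stands (either end) and marks where the row begins. Origin at the centre of its underside.
- emery_block: Brown emery block (sanding block) lying flat, 51x81x22 mm, loose, on the worktop beyond the other end of the row of stands. Origin at the centre of its underside, y along its length.
Things that resemble listed ones, but are neither listed nor needed, are in the scene too. What is shaped like the compound_tin but blue is not meant.

How it is judged (in metres and radians):
At the end, for the whole second after the job is handed in: From the tin's end the stands carry the bars from shortest to longest; each bar rests on both seats between the pins (axis 55.5 to 62 mm up), its middle within 13 mm of the stand's along the bar and 10 mm across, aligned within 0.2 rad, at rest and released (((horizontal distance between compound_tin and stand_1 below 0.15 m and (x of spacer_p in the frame of stand_1 between -0.013 and 0.013 m and y of spacer_p in the frame of stand_1 between -0.01 and 0.01 m and z of spacer_p in the frame of stand_1 between 0.0555 and 0.062 m and angle between the x axis of spacer_p and the x axis of stand_1, either way round below 0.2 rad and contact force between spacer_p and stand_1 above 0.1 N) and (x of spacer_q in the frame of stand_2 between -0.013 and 0.013 m and y of spacer_q in the frame of stand_2 between -0.01 and 0.01 m and z of spacer_q in the frame of stand_2 between 0.0555 and 0.062 m and angle between the x axis of spacer_q and the x axis of stand_2, either way round below 0.2 rad and contact force between spacer_q and stand_2 above 0.1 N) and (x of spacer_r in the frame of stand_3 between -0.013 and 0.013 m and y of spacer_r in the frame of stand_3 between -0.01 and 0.01 m and z of spacer_r in the frame of stand_3 between 0.0555 and 0.062 m and angle between the x axis of spacer_r and the x axis of stand_3, either way round below 0.2 rad and contact force between spacer_r and stand_3 above 0.1 N) and (x of spacer_s in the frame of stand_4 between -0.013 and 0.013 m and y of spacer_s in the frame of stand_4 between -0.01 and 0.01 m and z of spacer_s in the frame of stand_4 between 0.0555 and 0.062 m and angle between the x axis of spacer_s and the x axis of stand_4, either way round below 0.2 rad and contact force between spacer_s and stand_4 above 0.1 N)) or (horizontal distance between compound_tin and stand_4 below 0.15 m and (x of spacer_p in the frame of stand_4 between -0.013 and 0.013 m and y of spacer_p in the frame of stand_4 between -0.01 and 0.01 m and z of spacer_p in the frame of stand_4 between 0.0555 and 0.062 m and angle between the x axis of spacer_p and the x axis of stand_4, either way round below 0.2 rad and contact force between spacer_p and stand_4 above 0.1 N) and (x of spacer_q in the frame of stand_3 between -0.013 and 0.013 m and y of spacer_q in the frame of stand_3 between -0.01 and 0.01 m and z of spacer_q in the frame of stand_3 between 0.0555 and 0.062 m and angle between the x axis of spacer_q and the x axis of stand_3, either way round below 0.2 rad and contact force between spacer_q and stand_3 above 0.1 N) and (x of spacer_r in the frame of stand_2 between -0.013 and 0.013 m and y of spacer_r in the frame of stand_2 between -0.01 and 0.01 m and z of spacer_r in the frame of stand_2 between 0.0555 and 0.062 m and angle between the x axis of spacer_r and the x axis of stand_2, either way round below 0.2 rad and contact force between spacer_r and stand_2 above 0.1 N) and (x of spacer_s in the frame of stand_1 between -0.013 and 0.013 m and y of spacer_s in the frame of stand_1 between -0.01 and 0.01 m and z of spacer_s in the frame of stand_1 between 0.0555 and 0.062 m and angle between the x axis of spacer_s and the x axis of stand_1, either way round below 0.2 rad and contact force between spacer_s and stand_1 above 0.1 N))) and linear speed of each of spacer_p, spacer_q, spacer_r, spacer_s below 0.02 m/s); the robot touches nothing.
It fails at once if the emery block is shifted more than 30 mm (distance of emery_block from where it was at the start of the episode above 0.03 m).
It also fails if it takes over 136 s, if anything falls off the work surface, if the arm or the gripper's body presses on something with over 40 N, if the wrist force passes 120 N, or if a joint passes its speed limit or range.

### The arm

A 6-joint arm with a two-finger parallel gripper is mounted at the origin on a cart in front of the work surface, level with it; the furniture and walls round the work are solid. World frame = base frame: x ahead of the robot, y to its left, z up, the work surface at z = 0. Lengths are in mm, angles in rad, forces in N, time in s.
With the tool pointing down it reaches from about 300 to 775 mm from the base axis. Payload 14.6 kg.
Tool frame: the origin (TCP) lies at the centre of the arm's flange, where the gripper is bolted on; the fingertips stand 199 mm ahead of it and the grasp point (between the pads) lies 180 mm ahead of it; z points along the fingers, y is the line along which they close (so a half turn about z gives the same grasp; the last joint's range is limited). The gripper opens to 94 mm and grips with 3 to 60 N. Pads are 16 mm wide; open, the fingers measure 119 mm over their backs; the gripper's body (75 mm by 177 mm) begins 78 mm behind the grasp point.
Start: joints at [1.127, 0.3, 1.521, -0, 1.321, -0.067], TCP at [202.368, 511.408, 404.646] pointing down, gripper open.
Joint ranges: [-3.03, 3.03], [-0.79, 2.21], [0.23, 2.52], [-1.04, 4.18], [0, 3.07], [-2.55, 2.55]. Speed limits (rad/s): [2.22, 2.22, 2.57, 3.14, 3.14, 3.14].

### API

Orientations are given as [roll, pitch, yaw] about the fixed x, y, z axes, in that order (R = Rz(yaw) Ry(pitch) Rx(roll)).
In Python, from cell import manip, optics, workorder gives the robot as it stands.
- The arm moves only by the tool step_arm, never from a script. Its argument "increments" is a list that holds one entry, the list of rows, each a list of 7 numbers: the turn, a rotation vector about the tool's x, y, z as a fraction of full scale, then the shift along the tool's x, y, z as a fraction of full scale, then the closure, from -1 (fully open) to 1 (shut). In form: [[[wx, wy, wz, tx, ty, tz, fingers], ...]]. A call has 1 to 5 rows; each row shifts and turns the commanded pose from where the row before left it, along the tool's axes as they then stand; what a row does not reach is not made up. Full scale, the value 1, is 40 mm for a shift and 45 degrees for a turn. A row lasts 1/10 s, in which the tool goes at most 50 mm and 8.59 degrees, less where a joint would pass 70% of its speed; a pose out of reach is approached as far as the arm can. A call with a number of a shift or a turn outside -1 to 1 is refused whole. A call with a gripper value outside its range is refused whole. The fingers move at their own pace and stop on an object; "newtons" is the grip in N (left out, the last holds). Time passes only in rows, so rows that do not move let the fingers close. It gives the time, the measured TCP pose, the force, the opening and the grip force at its end, in the units of the state.
- manip.read_state(): the state, without advancing time (a new reading comes with each control period).
- optics.camera(name): name is "scene" or "top" or "wrist"; returns a dict with "frame" (384x512x3 uint8, red, green, blue), "range_z" (384x512 float32, mm along the optical axis (not along the pixel's ray), 0 where there is no reading), "mtx" (3x3 intrinsics, pixels), "distortion" ([k1, k2, p1, p2, k3] as OpenCV has them; the pictures are not rectified), "cam_to_world" (4x4, takes a point from camera to world coordinates). Camera axes: x right, y down, z forward; pixel columns grow to the right and rows downward; lengths in mm; the calibration is good to about 2 mm. A picture is of the moment at which its call begins.
- workorder.sign_off(): hands the job in; it is judged then, once.
The state is a dict: "clock": time; "joints": joint angles; "qd": joint speeds; "effort": joint torques, N m; "eef_pos": TCP position; "eef_rot": TCP orientation; "wrist_force": force on the tool from outside, world axes, zero at the start; "moment": the same for the moment, N m; "finger_gap": finger opening in mm; "finger_force": force on a finger pad.
Only numpy, scipy, OpenCV 4.12 (cv2) and the standard library are available. Lean on these libraries where they do the work, as an engineer would, in place of code of your own. Each camera call takes 0.05 s, during which the arm holds its last target. There are 200 camera calls.

## Working session

There is one attempt and no reset: what is moved stays moved. The work goes in short steps, Python scripts to look and compute and a tool call to move; the robot and the scene stay as the last step left them, time stands still between calls to the robot, and variables do not carry over. Pictures are saved under pics/ and viewed, at most 14 in all, crops included, and the job is handed in when it is done.

Besides the shell and the picture viewer there is one more tool, called as a command line: name --argument value ..., lists and objects as JSON in quotes. step_arm: Moves the arm, as the interface text tells. Its arguments: {"type":"object","properties":{"increments":{"type":"array","items":{"type":"array","items":{"type":"array","items":{"type":"number"}}}},"newtons":{"type":"number"}},"required":["increments"]}

```bash
mkdir -p pics; cat > h.py <<'E'
import numpy as np, cv2
from cell import manip, optics, workorder
def snap(name,fn=None):
    c=optics.camera(name); np.savez('%s.npz'%name,**c)
    if fn: cv2.imwrite('pics/'+fn,cv2.cvtColor(c['frame'],cv2.COLOR_RGB2BGR))
    return c
def load(name): return dict(np.load('%s.npz'%name))
def cloud(c):
    h,w=c['range_z'].shape
    u,v=np.meshgrid(np.arange(w),np.arange(h))
    p=cv2.undistortPoints(np.stack([u,v],-1).reshape(-1,1,2).astype(np.float64),c['mtx'],c['distortion']).reshape(h,w,2)
    z=c['range_z'].astype(float)
    P=np.stack([p[...,0]*z,p[...,1]*z,z,np.ones_like(z)],-1)@c['cam_to_world'].T
    P=P[...,:3]; P[z==0]=np.nan
    return P
E
python3 - <<'E'
from h import *
import cv2
s=manip.read_state(); print(s)
for n in ('scene','top'):
    c=snap(n,n+'0.png'); P=cloud(c); print(n,c['cam_to_world'].round(2).tolist(),c['mtx'].tolist(),P[192,256])
a=cv2.imread('pics/top0.png'); cv2.imwrite('pics/top0b.png',cv2.resize(a,(800,600)))
E
```

```text
{'clock': 0.0, 'joints': array([ 1.12737730e+00,  3.00490996e-01,  1.52158799e+00, -8.99287737e-06,
        1.32069585e+00, -6.65971186e-02]), 'qd': array([-0.00208395,  0.00125403, -0.00046093,  0.00070556,  0.0019366 ,
        0.00140965]), 'effort': array([ 2.44568961e-03, -5.31792426e+01, -3.52738631e+01,  7.09601655e-02,
        2.43238185e-02, -9.08681454e-05]), 'eef_pos': array([202.37075173, 511.3831146 , 404.07235647]), 'eef_rot': array([-3.14041251e+00, -6.99807762e-05,  2.76477294e+00]), 'wrist_force': array([-1.09337728, -0.58744654, -0.35758673]), 'moment': array([ 0.02560681, -0.01986386,  0.02592901]), 'finger_force': 0.0, 'finger_gap': 94.18447977042652}
scene [[0.84, -0.29, 0.46, -150.95], [-0.54, -0.43, 0.72, -866.13], [-0.01, -0.86, -0.52, 756.2], [0.0, 0.0, 0.0, 1.0]] [[476.31695126333216, 0.0, 258.00470417352403], [0.0, 476.31695126333216, 192.18815040695046], [0.0, 0.0, 1.0]] [516.22357427 199.52738074  -3.9691848 ]
top [[0.02, -0.99, 0.14, 333.74], [-1.0, -0.03, -0.02, 122.81], [0.02, -0.14, -0.99, 1253.93], [0.0, 0.0, 0.0, 1.0]] [[402.4814737040251, 0.0, 253.2739427261938], [0.0, 402.4814737040251, 188.7444350847852], [0.0, 0.0, 1.0]] [499.35041175  89.26983812  -2.68688572]
```

View pics/top0b.png

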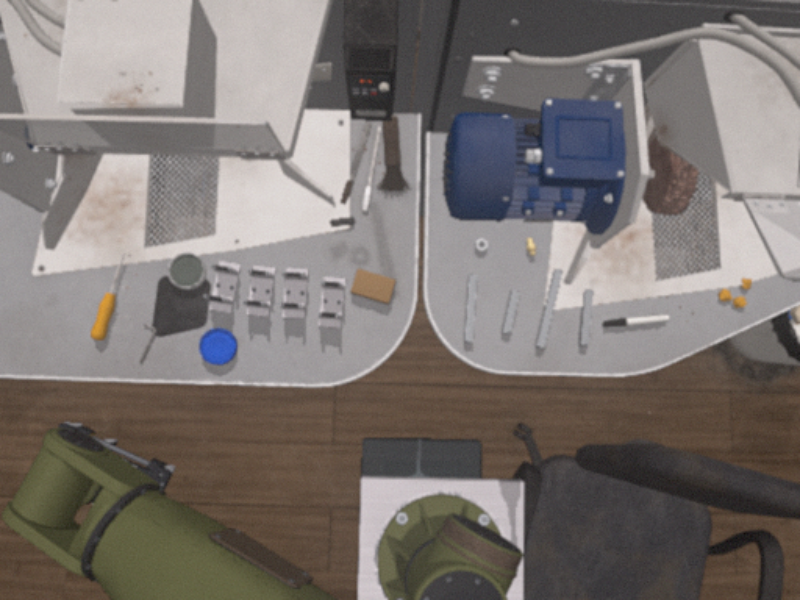

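View pics/scene0.png

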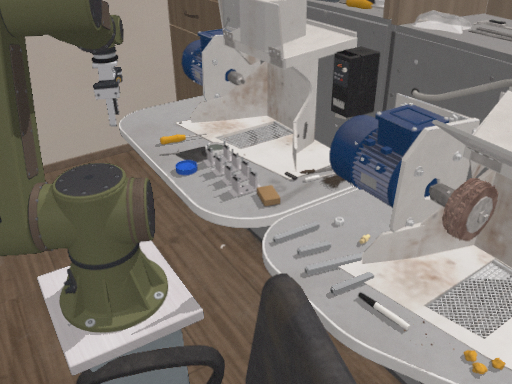

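The top view shows the dark tin at (186,271), beside the left end stand, with the emery block at (373,286) on the right. The four bars are at about (470,310), (511,312), (548,310) and (587,318). So the shortest goes on stand_1 and the longest on stand_4.

```bash
python3 - <<'E'
from h import *
P=cloud(load('top')); s=512/800
Z=P[...,2]
print('heights of table L,R', np.nanmedian(Z[int(340*s):int(360*s),int(280*s):int(330*s)]), np.nanmedian(Z[int(345*s):int(365*s),int(470*s):int(520*s)]))
def comp(x0,x1,y0,y1,lo,hi,mn):
    m=np.zeros(Z.shape,np.uint8); m[int(y0*s):int(y1*s),int(x0*s):int(x1*s)]=1
    m&=((Z>lo)&(Z<hi)).astype(np.uint8)
    n,l,st,_=cv2.connectedComponentsWithStats(m)
    for i in range(1,n):
        if st[i,4]<mn: continue
        q=P[l==i]; (c,wh,a)=cv2.minAreaRect(q[:,:2].astype(np.float32))
        print(st[i,4],np.round(c,1),np.round(wh,1),round(a,1),'z',np.round(np.median(q[:,2]),1))
print('bars');comp(440,620,255,370,7,35,15)
print('seats');comp(200,352,250,340,35,80,4)
print('low');comp(150,410,240,370,10,30,20)
print('tops near: motor R min z', np.nanmax(Z[int(100*s):int(240*s),int(440*s):int(640*s)]), P[int(225*s),int(600*s)],P[int(217*s),int(480*s)])
c=load('top')
a=cv2.cvtColor(c['frame'],cv2.COLOR_RGB2BGR)[150:250,90:410]
cv2.imwrite('pics/topc.png',cv2.resize(a,(800,250),interpolation=cv2.INTER_CUBIC))
E
```

```text
heights of table L,R 0.06150159223125229 0.8470791000499958
bars
1424 [ 506.5 -271.8] [150.7 215.8] 81.3 z 11.7
254 [485.8 -50.8] [ 18.4 139.2] 87.3 z 16.9
170 [ 481.2 -131.7] [17.9 89.9] 77.3 z 16.9
43 [ 464.8 -333.7] [13.  29.7] 1.3 z 13.2
seats
54 [547.  438.2] [42.7  8.7] 81.3 z 49.2
54 [540.6 367.7] [45.8  8.6] 85.9 z 49.8
55 [538.1 298.6] [42.5  7.7] 88.3 z 49.0
50 [522.1 224.4] [43.3  8. ] 85.7 z 50.4
49 [487.1 445.3] [42.4  7.5] 82.2 z 49.8
49 [480.4 370.5] [40.7  7.9] 85.8 z 50.6
46 [477.8 300.3] [ 6.7 43.2] 0.4 z 49.0
45 [462.1 227.3] [40.9  8.3] 85.5 z 49.9
low
27 [590.9 576.9] [13.2 37.6] 10.6 z 11.0
367 [549.2 519.4] [77.8 69.9] 29.2 z 13.8
419 [524.9 144.7] [79.8 50.5] 74.8 z 22.5
386 [397.5 446.3] [67.7 71.8] 1.6 z 13.5
tops near: motor R min z 344.198079529301 [ 616.07167707 -253.42977495  192.29189651] [626.45355887 -41.30605628 190.04491585]
```

```bash
python3 - <<'E'
from h import *
P=cloud(load('top')); s=512/800
Z=P[...,2]
m=np.zeros(Z.shape,np.uint8); m[int(255*s):int(375*s),int(440*s):int(680*s)]=1
m&=((Z>12.5)&(Z<35)).astype(np.uint8)
n,l,st,_=cv2.connectedComponentsWithStats(m,connectivity=4)
for i in range(1,n):
    if st[i,4]<60: continue
    q=P[l==i]; (c,wh,a)=cv2.minAreaRect(q[:,:2].astype(np.float32))
    v=np.linalg.svd(q[:,:2]-q[:,:2].mean(0),full_matrices=False)[2][0]
    print(st[i,4],np.round(c,1),q[:,:2].mean(0).round(1),np.round(wh,1),'yaw',round(float(np.degrees(np.arctan(v[1]/v[0]))),1),'z',np.percentile(q[:,2],[5,50,95]).round(1))
E
```

```text
261 [ 489.8 -209.5] [ 492.1 -207.9] [ 21.9 165.2] yaw -13.4 z [13.5 17.3 21.5]
242 [485.8 -50.4] [485.6 -50.7] [ 17.4 139.4] yaw -3.7 z [13.7 17.  21.2]
159 [ 481.3 -131.8] [ 481.1 -131.4] [17.8 89.7] yaw -12.6 z [13.5 17.3 21.7]
211 [ 472.9 -282.3] [ 472.9 -281.7] [ 19.2 114.8] yaw -6.0 z [13.2 18.  22.2]
119 [ 471.7 -396.3] [ 470.7 -394.5] [ 15.3 107.2] yaw -83.1 z [13.2 15.8 19.7]
```

View pics/topc.png

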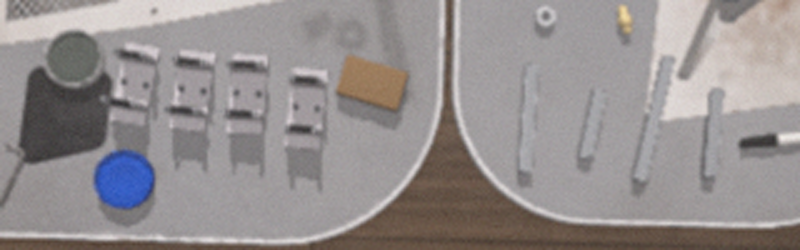

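The crop confirms it: dark tin at (75,57), emery block at (372,82), and bars r, p, s, q from left to right at columns 528, 592, 652 and 712. The measured lengths (139, 90, 165, 115) match the listed sizes. I'll start with bar r.

step_arm --increments '[[[0,0,-0.134,0,0,0,0],[0,0,-0.134,0,0,0,0],[0,0,-0.134,0,0,0,0],[0,0,0,-0.53,-0.9,0.12,0],[0,0,0,-0.53,-0.9,0.12,0]]]' --newtons 30

```text
clock: 0.6
eef_pos: [240.3, 436.2, 394.3]
eef_rot: [-3.141, -0.0, 3.083]
wrist_force: [1.1, 0.7, 0.0]
finger_gap: 57.2
finger_force: 0.0
```

step_arm --increments '[[[0,0,0,-0.53,-0.9,0.12,0],[0,0,0,-0.53,-0.9,0.12,0],[0,0,0,-0.53,-0.9,0.12,0],[0,0,0,-0.53,-0.9,0.12,0],[0,0,0,-0.53,-0.9,0.12,0]]]'

```text
clock: 1.1
eef_pos: [335.4, 249.2, 370.8]
eef_rot: [-3.142, -0.0, 3.081]
wrist_force: [0.6, 0.6, 0.3]
finger_gap: 47.2
finger_force: 0.0
```

step_arm --increments '[[[0,0,0,-0.53,-0.9,0.12,0],[0,0,0,-0.53,-0.9,0.12,0],[0,0,0,-0.53,-0.9,0.12,0],[0,0,0,-0.53,-0.9,0.12,0],[0,0,0,-0.53,-0.9,0.12,0]]]'

```text
clock: 1.6
eef_pos: [430.3, 63.0, 346.8]
eef_rot: [3.142, -0.0, 3.08]
wrist_force: [0.9, 0.6, 0.6]
finger_gap: 47.1
finger_force: 0.0
```

step_arm --increments '[[[0,0,0,-0.53,-0.9,0.12,0],[0,0,0,-0.53,-0.9,0.12,0],[0,0,0,-0.53,-0.9,0.12,0],[0,0,0,0,0,0,0],[0,0,0,0,0,0,0]]]'

```text
clock: 2.1
eef_pos: [486.8, -47.4, 332.1]
eef_rot: [3.141, -0.001, 3.079]
wrist_force: [-0.8, -0.3, 0.2]
finger_gap: 47.2
finger_force: 0.0
```

```bash
python3 - <<'E'
from h import *
s=manip.read_state(); print(s['eef_pos'],s['eef_rot'])
c=snap('wrist','w0.png'); P=cloud(c); print(c['cam_to_world'].round(2).tolist())
Z=P[...,2]; m=((Z>12)&(Z<25)).astype(np.uint8)
n,l,st,_=cv2.connectedComponentsWithStats(m,connectivity=4)
for i in range(1,n):
    if st[i,4]<300: continue
    q=P[l==i]; (cc,wh,a)=cv2.minAreaRect(q[:,:2].astype(np.float32))
    v=np.linalg.svd(q[:,:2]-q[:,:2].mean(0),full_matrices=False)[2][0]
    print(st[i,:],np.round(cc,1),np.round(wh,1),round(float(np.degrees(np.arctan(v[1]/v[0]))),1),np.median(q[:,2]).round(1))
E
```

```text
[486.7510181  -47.38993141 332.10889248] [ 3.14133614e+00 -1.30957171e-03  3.07895984e+00]
[[0.06, 0.96, 0.28, 403.81], [1.0, -0.06, -0.02, -43.66], [0.0, 0.28, -0.96, 312.97], [0.0, 0.0, 0.0, 1.0]]
[ 246  109   18  139 2366] [484.5 -50.6] [ 16.6 140. ] -3.5 17.6
[  88  113   26  155 2866] [ 488.7 -207.9] [ 18.5 165.1] -14.1 17.3
[   5  126   37  112 2130] [ 471.7 -283. ] [ 18.8 115.4] -6.4 17.1
[ 162  137   26   89 1528] [ 480.2 -130.2] [17.5 91.3] -12.6 17.4
[ 403  176   95   63 3961] [524.  145.1] [81.2 50.4] 75.3 22.7
[ 66 242  18  65 333] [ 575.8 -253.1] [ 8.1 80.8] -21.6 18.9
```

View pics/w0.png

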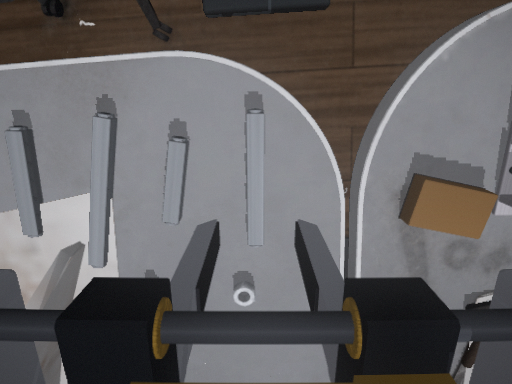

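Top and wrist measurements agree to about 1.5 mm. In the picture, r stands at (255,177), p, s and q lie to its left, and the block is at (448,205). Descending on r.

step_arm --increments '[[[0,0,0,0.04,-0.08,0.8,0],[0,0,0,0,0,0.95,0],[0,0,0,0,0,0.95,0],[0,0,0,0,0,0.55,0],[0,0,0,0,0,0,0]]]'

```text
clock: 2.65
eef_pos: [484.6, -48.8, 201.3]
eef_rot: [3.141, -0.002, 3.082]
wrist_force: [0.9, -0.0, 0.4]
finger_gap: 46.9
finger_force: 0.0
```

step_arm --increments '[[[0,0,0,0,0,0,1],[0,0,0,0,0,0,1],[0,0,0,0,0,0,1],[0,0,0,0,0,0,1],[0,0,0,0,0,0,1]]]'

```text
clock: 3.15
eef_pos: [485.0, -50.0, 203.0]
eef_rot: [3.141, 0.0, 3.081]
wrist_force: [-1.0, 2.5, 4.7]
finger_gap: 16.7
finger_force: 30.0
```

step_arm --increments '[[[0,0,0,0,0,-0.9,1],[0,0,0,0,0,-1,1],[0,0,0,0,0,-1,1],[0,0,-0.042,-0.03,0.5,-0.3,1],[0,0,0,-0.03,0.875,0,1]]]'

```text
clock: 3.65
eef_pos: [489.8, 4.3, 332.9]
eef_rot: [-3.141, 0.004, 3.112]
wrist_force: [1.3, 1.2, -2.5]
finger_gap: 16.8
finger_force: 30.0
```

step_arm --increments '[[[0,0,0,-0.03,0.9,0,1],[0,0,0,-0.03,0.9,0,1],[0,0,0,-0.03,0.9,0,1],[0,0,0,-0.03,0.9,0,1],[0,0,0,-0.03,0.9,0,1]]]'

```text
clock: 4.15
eef_pos: [500.4, 186.0, 330.4]
eef_rot: [-3.141, -0.001, 3.113]
wrist_force: [0.5, -0.5, -2.8]
finger_gap: 16.7
finger_force: 30.0
```

step_arm --increments '[[[0,0,0,-0.03,0.9,0,1],[0,0,0,-0.03,0.9,0,1],[0,0,0,-0.03,0.9,0,1],[0,0,0,0,0,0,1],[0,0,0,0,0,0,1]]]'

```text
clock: 4.65
eef_pos: [507.0, 292.7, 329.9]
eef_rot: [-3.141, -0.001, 3.115]
wrist_force: [0.8, -0.3, -2.7]
finger_gap: 16.9
finger_force: 30.0
```

```bash
python3 - <<'E'
from h import *
s=manip.read_state(); print(s['eef_pos'],s['eef_rot'],s['finger_gap'],s['wrist_force'])
c=snap('wrist','w1.png'); P=cloud(c)
Z=P[...,2]; 
for lo,hi in((44,56),(90,170)):
  m=((Z>lo)&(Z<hi)).astype(np.uint8)
  n,l,st,_=cv2.connectedComponentsWithStats(m,connectivity=4)
  for i in range(1,n):
    if st[i,4]<60: continue
    q=P[l==i]; (cc,wh,a)=cv2.minAreaRect(q[:,:2].astype(np.float32))
    print(st[i,:],np.round(cc,1),np.round(wh,1),round(a,1),np.median(q[:,2]).round(1))
E
```

```text
[507.0480525  292.72213464 329.93153568] [-3.14081538e+00 -1.14331057e-03  3.11468435e+00] 16.87711701067551 [ 0.76336826 -0.34128252 -2.71241476]
[156 138  52  12 452] [460.5 229.3] [42.9  8.4] 86.6 50.2
[324 155  53  13 464] [479.5 371.7] [43.4  8.4] 85.3 50.4
[273 156  21  11 182] [477.5 314.3] [17.3  8.3] 88.7 50.4
[408 159  52  15 435] [486.1 445.1] [43.1  8.2] 82.0 50.6
[160 205  49  12 465] [520.5 225.3] [42.8  8.8] 86.4 50.2
[317 220  50  13 477] [539.2 367.1] [44.4  9.1] 86.0 50.2
[392 223  51  15 460] [546.  437.4] [44.6  8.9] 82.3 50.5
[229 368  37  15 227] [714.1 274.8] [43.   5.2] 60.8 49.0
[ 216  119   82  192 6973] [494.9 290.8] [116.7  40.4] 10.4 144.6
```

View pics/w1.png

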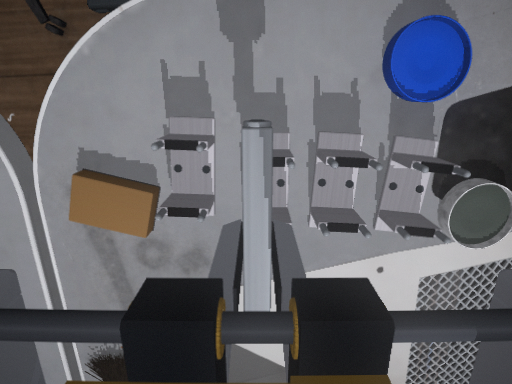

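Picture: bar r held above stand_3. Stand_4 is at column ~185, stand_2 at ~340 and stand_1 at ~412, with the tin right of it at (477,212). The stand positions agree with the top view.

step_arm --increments '[[[0,0,0,0,0.17,0,1],[0,0,0,0,0,0.7,1],[0,0,0,0,0,0.6,1],[0,0,0,0,0,0,1],[0,0,0,0,0,0,1]]]'

```text
clock: 5.2
eef_pos: [507.8, 298.9, 279.3]
eef_rot: [3.142, 0.0, 3.113]
wrist_force: [-0.0, 0.5, -2.4]
finger_gap: 16.8
finger_force: 30.0
```

step_arm --increments '[[[0,0,0,0,0.015,0.3,1],[0,0,0,0,0,0.2,1],[0,0,0,0,0,0.1,1],[0,0,0,0,0,0.04,1],[0,0,0,0,0,0,1]]]'

```text
clock: 5.7
eef_pos: [507.6, 299.8, 253.2]
eef_rot: [3.141, 0.0, 3.114]
wrist_force: [-0.4, 0.3, -2.4]
finger_gap: 16.4
finger_force: 30.0
```

step_arm --increments '[[[0,0,0,0,0,0.02,1],[0,0,0,0,0,0,0.3],[0,0,0,0,0,0,0.3],[0,0,0,0,0,0,0.3],[0,0,0,0,0,0,0.3]]]'

```text
clock: 6.2
eef_pos: [507.6, 299.8, 252.3]
eef_rot: [3.141, 0.0, 3.113]
wrist_force: [1.3, -1.1, 0.0]
finger_gap: 33.1
finger_force: 0.0
```

step_arm --increments '[[[0,0,0,0,0,-0.3,0.3],[0,0,0,0,0,-0.9,0.3],[0,0,0,0,0,-0.7,0.3],[0,0,0,0,0,0,0.3],[0,0,0,0,0,0,0]]]'

```text
clock: 6.7
eef_pos: [507.4, 299.7, 329.1]
eef_rot: [3.141, 0.001, 3.114]
wrist_force: [0.9, -0.2, -0.4]
finger_gap: 37.9
finger_force: 0.0
```

```bash
cat > chk.py <<'E'
from h import *
def bars(P,lo=58,hi=75,x=(380,620),y=(180,490)):
  Z=P[...,2]; m=((Z>lo)&(Z<hi)&(P[...,0]>x[0])&(P[...,0]<x[1])&(P[...,1]>y[0])&(P[...,1]<y[1])).astype(np.uint8)
  n,l,st,_=cv2.connectedComponentsWithStats(m,connectivity=4)
  for i in range(1,n):
    if st[i,4]<100: continue
    q=P[l==i]; (cc,wh,a)=cv2.minAreaRect(q[:,:2].astype(np.float32))
    v=np.linalg.svd(q[:,:2]-q[:,:2].mean(0),full_matrices=False)[2][0]
    print(st[i,4],np.round(cc,1),q[:,:2].mean(0).round(1),np.round(wh,1),round(float(np.degrees(np.arctan(v[1]/v[0]))),1),np.percentile(q[:,2],[5,50,95]).round(1))
E
python3 - <<'E'
from chk import *
s=manip.read_state(); print(s['eef_pos'],s['eef_rot'],s['finger_gap'])
for n in('wrist','top'): bars(cloud(snap(n)))
E
```

```text
[507.41833019 299.72374273 329.05722577] [3.14093369e+00 1.12890757e-03 3.11352583e+00] 37.94651231846197
3366 [507.5 298.2] [501.  298.4] [ 17.  140.8] -1.7 [66.3 67.6 68.7]
```

Bar r sits on stand_3 with its top at 67.6 mm, centred to about 1.5 mm. Next is bar p.

step_arm --increments '[[[0,0,0.122,0,0,0,0],[0,0,0.122,0,0,0,0],[0,0,0,-0.155,-0.97,0,0],[0,0,0,-0.155,-0.97,0,0],[0,0,0,-0.155,-0.97,0,0]]]'

```text
clock: 7.3
eef_pos: [499.8, 180.9, 327.1]
eef_rot: [-3.141, -0.002, 2.923]
wrist_force: [1.2, -0.4, 0.7]
finger_gap: 46.7
finger_force: 0.0
```

step_arm --increments '[[[0,0,0,-0.155,-0.97,0,0],[0,0,0,-0.155,-0.97,0,0],[0,0,0,-0.155,-0.97,0,0],[0,0,0,-0.155,-0.97,0,0],[0,0,0,-0.155,-0.97,0,0]]]'

```text
clock: 7.8
eef_pos: [487.8, -15.5, 327.5]
eef_rot: [-3.141, -0.002, 2.922]
wrist_force: [-0.7, -1.3, -0.4]
finger_gap: 47.0
finger_force: 0.0
```

step_arm --increments '[[[0,0,0,-0.155,-0.97,0,0],[0,0,0,-0.155,-0.97,0,0],[0,0,0,-0.155,-0.97,0,0],[0,0,0,0,0,0,0],[0,0,0,0,0,0,0]]]'

```text
clock: 8.3
eef_pos: [480.9, -132.0, 327.4]
eef_rot: [3.141, -0.002, 2.92]
wrist_force: [0.5, -0.1, 0.4]
finger_gap: 46.9
finger_force: 0.0
```

step_arm --increments '[[[0,0,0,0,0.02,0.7,0],[0,0,0,0,0,0.95,0],[0,0,0,0,0,0.9,0],[0,0,0,0,0,0.56,0],[0,0,0,0,0,0,0]]]'

```text
clock: 8.8
eef_pos: [481.0, -129.4, 201.5]
eef_rot: [3.141, -0.003, 2.923]
wrist_force: [-0.4, -0.2, -0.2]
finger_gap: 47.0
finger_force: 0.0
```

step_arm --increments '[[[0,0,0,0,0,0,1],[0,0,0,0,0,0,1],[0,0,0,0,0,0,1],[0,0,0,0,0,0,1],[0,0,0,0,0,0,1]]]'

```text
clock: 9.3
eef_pos: [481.3, -130.8, 204.3]
eef_rot: [3.141, 0.001, 2.922]
wrist_force: [-0.2, 2.6, 3.9]
finger_gap: 16.8
finger_force: 30.0
```

step_arm --increments '[[[0,0,0,0,0,-0.9,1],[0,0,0,0,0,-1,1],[0,0,0,0,0,-1,1],[0,0,-0.124,0,0,-0.25,1],[0,0,0,0.058,0.954,0,1]]]'

```text
clock: 9.8
eef_pos: [483.6, -94.6, 332.0]
eef_rot: [-3.14, 0.004, 3.02]
wrist_force: [1.0, -0.1, -0.8]
finger_gap: 16.5
finger_force: 30.0
```

step_arm --increments '[[[0,0,0,0.058,0.954,0,1],[0,0,0,0.058,0.954,0,1],[0,0,0,0.058,0.954,0,1],[0,0,0,0.058,0.954,0,1],[0,0,0,0.058,0.954,0,1]]]'

```text
clock: 10.3
eef_pos: [495.1, 99.6, 329.9]
eef_rot: [-3.141, -0.0, 3.019]
wrist_force: [0.5, -0.1, -1.4]
finger_gap: 16.5
finger_force: 30.0
```

step_arm --increments '[[[0,0,0,0.058,0.954,0,1],[0,0,0,0.058,0.954,0,1],[0,0,0,0.058,0.954,0,1],[0,0,0,0.058,0.954,0,1],[0,0,0,0.058,0.954,0,1]]]'

```text
clock: 10.8
eef_pos: [506.9, 290.4, 329.7]
eef_rot: [-3.141, -0.0, 3.019]
wrist_force: [0.6, 0.0, -1.5]
finger_gap: 16.8
finger_force: 30.0
```

step_arm --increments '[[[0,0,0,0.058,0.954,0,1],[0,0,0,0.058,0.954,0,1],[0,0,0,0.058,0.954,0,1],[0,0,0,0.058,0.954,0,1],[0,0,0,0,0,0,1]]]'

```text
clock: 11.3
eef_pos: [515.6, 445.0, 328.8]
eef_rot: [-3.142, -0.001, 3.022]
wrist_force: [-1.1, -1.3, -2.1]
finger_gap: 16.5
finger_force: 30.0
```

step_arm --increments '[[[0,0,0,0,0,0,1],[0,0,0,0,0,0,1]]]'

```text
clock: 11.5
eef_pos: [516.7, 440.7, 329.7]
eef_rot: [-3.141, -0.0, 3.019]
wrist_force: [-0.2, 0.3, -2.5]
finger_gap: 17.0
finger_force: 30.0
```

step_arm --increments '[[[0,0,0,0,0.015,0.6,1],[0,0,0,0,0,0.7,1],[0,0,0,0,0,0.3,1],[0,0,0,0,0,0.2,1],[0,0,0,0,0,0.08,1]]]'

```text
clock: 12.0
eef_pos: [516.8, 441.8, 254.8]
eef_rot: [3.141, 0.0, 3.019]
wrist_force: [-0.2, -0.3, -1.6]
finger_gap: 16.4
finger_force: 30.0
```

step_arm --increments '[[[0,0,0,0,0,0,1],[0,0,0,0,0,0,1]]]'

```text
clock: 12.2
eef_pos: [516.8, 442.2, 255.8]
eef_rot: [3.141, 0.001, 3.019]
wrist_force: [-0.6, 0.1, -1.6]
finger_gap: 17.0
finger_force: 30.0
```

Lower 2 mm, release and rise, then check.

step_arm --increments '[[[0,0,0,0,0,0.04,1],[0,0,0,0,0,0,1],[0,0,0,0,0,0,0.3],[0,0,0,0,0,0,0.3],[0,0,0,0,0,0,0.3]]]'

```text
clock: 12.7
eef_pos: [516.6, 442.1, 253.0]
eef_rot: [-3.142, -0.0, 3.019]
wrist_force: [0.5, -0.1, 0.4]
finger_gap: 32.4
finger_force: 0.0
```

step_arm --increments '[[[0,0,0,0,0,0,0.3],[0,0,0,0,0,-0.3,0.3],[0,0,0,0,0,-0.9,0.3],[0,0,0,0,0,-0.7,0.3],[0,0,0,0,0,0,0.3]]]'

```text
clock: 13.2
eef_pos: [516.8, 442.3, 334.8]
eef_rot: [3.136, 0.005, 3.019]
wrist_force: [-0.2, -0.3, 1.3]
finger_gap: 32.8
finger_force: 0.0
```

```bash
python3 - <<'E'
from chk import *
s=manip.read_state(); print(s['eef_pos'],s['eef_rot'],s['finger_gap'])
bars(cloud(snap('wrist')))
E
```

```text
[516.82088593 442.31220665 334.76227267] [3.13617233 0.00548988 3.01928635] 32.76843069154894
4016 [506.9 294.6] [501.8 300.5] [ 27.6 140.5] -1.6 [59.9 67.1 68.5]
2082 [515.5 441. ] [511.9 441.4] [16.9 90.8] -7.3 [65.9 67.5 68.7]
```

step_arm --increments '[[[0,0,-0.016,0,0,0,0],[0,0,0,-0.046,-0.955,0,0],[0,0,0,-0.046,-0.955,0,0],[0,0,0,-0.046,-0.955,0,0],[0,0,0,-0.046,-0.955,0,0]]]'

```text
clock: 13.75
eef_pos: [506.7, 287.9, 327.8]
eef_rot: [-3.14, -0.002, 3.033]
wrist_force: [0.3, 0.0, -0.5]
finger_gap: 47.0
finger_force: 0.0
```

step_arm --increments '[[[0,0,0,-0.046,-0.955,0,0],[0,0,0,-0.046,-0.955,0,0],[0,0,0,-0.046,-0.955,0,0],[0,0,0,-0.046,-0.955,0,0],[0,0,0,-0.046,-0.955,0,0]]]'

```text
clock: 14.25
eef_pos: [494.9, 97.1, 328.1]
eef_rot: [-3.141, -0.002, 3.033]
wrist_force: [1.5, -0.7, -0.3]
finger_gap: 46.8
finger_force: 0.0
```

step_arm --increments '[[[0,0,0,-0.046,-0.955,0,0],[0,0,0,-0.046,-0.955,0,0],[0,0,0,-0.046,-0.955,0,0],[0,0,0,-0.046,-0.955,0,0],[0,0,0,-0.046,-0.955,0,0]]]'

```text
clock: 14.75
eef_pos: [483.1, -93.8, 328.2]
eef_rot: [3.141, -0.002, 3.032]
wrist_force: [-0.4, -1.2, 0.3]
finger_gap: 47.0
finger_force: 0.0
```

step_arm --increments '[[[0,0,0,-0.046,-0.955,0,0],[0,0,0,-0.046,-0.955,0,0],[0,0,0,-0.046,-0.955,0,0],[0,0,0,-0.046,-0.955,0,0],[0,0,0,-0.046,-0.955,0,0]]]'

```text
clock: 15.25
eef_pos: [471.4, -284.7, 328.0]
eef_rot: [3.141, -0.002, 3.032]
wrist_force: [0.5, 0.6, 0.3]
finger_gap: 46.9
finger_force: 0.0
```

step_arm --increments '[[[0,0,0,0,0,0,0],[0,0,0,0,0,0,0],[0,0,0,0,0,0,0]]]'

```text
clock: 15.55
eef_pos: [471.9, -282.3, 328.4]
eef_rot: [3.141, -0.001, 3.033]
wrist_force: [0.3, 0.7, 0.1]
finger_gap: 47.0
finger_force: 0.0
```

step_arm --increments '[[[0,0,0,0,0,0.7,0],[0,0,0,0,0,0.95,0],[0,0,0,0,0,0.93,0],[0,0,0,0,0,0.55,0],[0,0,0,0,0,0,0]]]'

```text
clock: 16.05
eef_pos: [471.9, -281.8, 201.7]
eef_rot: [3.14, -0.003, 3.034]
wrist_force: [-0.5, 0.3, 1.0]
finger_gap: 46.8
finger_force: 0.0
```

step_arm --increments '[[[0,0,0,0,0,0,1],[0,0,0,0,0,0,1],[0,0,0,0,0,0,1],[0,0,0,0,0,0,1],[0,0,0,0,0,0,1]]]'

```text
clock: 16.55
eef_pos: [471.9, -283.1, 204.3]
eef_rot: [-3.142, 0.001, 3.032]
wrist_force: [-0.6, 2.6, 4.0]
finger_gap: 16.7
finger_force: 30.0
```

step_arm --increments '[[[0,0,0,0,0,-0.9,1],[0,0,0,0,0,-1,1],[0,0,0,0,0,-1,1],[0,0,-0.053,0,0,-0.25,1],[0,0,0,0.01,0.961,0,1]]]'

```text
clock: 17.05
eef_pos: [473.9, -246.7, 331.9]
eef_rot: [-3.139, 0.004, 3.072]
wrist_force: [0.8, 0.7, -3.7]
finger_gap: 17.2
finger_force: 30.0
```

step_arm --increments '[[[0,0,0,0.01,0.961,0,1],[0,0,0,0.01,0.961,0,1],[0,0,0,0.01,0.961,0,1],[0,0,0,0.01,0.961,0,1],[0,0,0,0.01,0.961,0,1]]]'

```text
clock: 17.55
eef_pos: [484.9, -51.4, 329.8]
eef_rot: [-3.142, -0.0, 3.073]
wrist_force: [0.7, 0.4, -1.8]
finger_gap: 16.8
finger_force: 30.0
```

step_arm --increments '[[[0,0,0,0.01,0.961,0,1],[0,0,0,0.01,0.961,0,1],[0,0,0,0.01,0.961,0,1],[0,0,0,0.01,0.961,0,1],[0,0,0,0.01,0.961,0,1]]]'

```text
clock: 18.05
eef_pos: [496.0, 140.6, 329.8]
eef_rot: [-3.141, -0.0, 3.073]
wrist_force: [-0.1, -0.3, -1.9]
finger_gap: 17.1
finger_force: 30.0
```

step_arm --increments '[[[0,0,0,0.01,0.961,0,1],[0,0,0,0.01,0.961,0,1],[0,0,0,0.01,0.961,0,1],[0,0,0,0.01,0.961,0,1],[0,0,0,0.01,0.961,0,1]]]'

```text
clock: 18.55
eef_pos: [507.1, 332.4, 329.6]
eef_rot: [-3.141, -0.0, 3.073]
wrist_force: [0.2, 0.2, -2.7]
finger_gap: 16.8
finger_force: 30.0
```

step_arm --increments '[[[0,0,0,0.01,0.961,0,1],[0,0,0,0,0,0,1],[0,0,0,0,0,0,1],[0,0,0,0,0,0,1]]]'

```text
clock: 18.95
eef_pos: [509.6, 368.5, 329.6]
eef_rot: [-3.141, -0.001, 3.073]
wrist_force: [-0.5, -0.3, -1.6]
finger_gap: 16.7
finger_force: 30.0
```

step_arm --increments '[[[0,0,0,0,0.015,0.6,1],[0,0,0,0,0,0.7,1],[0,0,0,0,0,0.3,1],[0,0,0,0,0,0.2,1],[0,0,0,0,0,0.11,1]]]'

```text
clock: 19.45
eef_pos: [509.9, 369.5, 254.1]
eef_rot: [3.141, 0.0, 3.073]
wrist_force: [-14.9, -13.7, 39.3]
finger_gap: 16.8
finger_force: 30.0
```

step_arm --increments '[[[0,0,0,0,0,0,1],[0,0,0,0,0,0,1]]]'

```text
clock: 19.65
eef_pos: [509.8, 369.8, 254.5]
eef_rot: [3.141, 0.001, 3.073]
wrist_force: [0.6, 0.3, -2.3]
finger_gap: 16.4
finger_force: 30.0
```

step_arm --increments '[[[0,0,0,0,0,0.01,1],[0,0,0,0,0,0,1],[0,0,0,0,0,0,0.3],[0,0,0,0,0,0,0.3],[0,0,0,0,0,0,0.3]]]'

```text
clock: 20.15
eef_pos: [509.6, 369.9, 253.1]
eef_rot: [3.141, 0.0, 3.073]
wrist_force: [-0.0, 0.1, 0.3]
finger_gap: 32.3
finger_force: 0.0
```

step_arm --increments '[[[0,0,0,0,0,0,0.3],[0,0,0,0,0,-0.3,0.3],[0,0,0,0,0,-0.9,0.3],[0,0,0,0,0,-0.7,0.3],[0,0,0,0,0,0,0.3]]]'

```text
clock: 20.65
eef_pos: [509.9, 370.1, 334.3]
eef_rot: [3.137, 0.006, 3.074]
wrist_force: [-0.4, 0.1, -0.4]
finger_gap: 32.7
finger_force: 0.0
```

```bash
python3 - <<'E'
from chk import *
s=manip.read_state(); print(s['eef_pos'],s['eef_rot'],s['finger_gap'])
bars(cloud(snap('wrist')))
E
```

```text
[509.87718676 370.11253021 334.34424571] [3.13718123 0.00591814 3.07352622] 32.666228270583396
3548 [507.3 298.9] [501.1 300.1] [ 17.7 141.1] -1.7 [61.9 67.4 68.6]
2647 [510.1 368.4] [505.4 368.7] [ 17.  115.5] -4.1 [66.1 67.6 68.6]
2317 [515.4 441. ] [512.4 440.2] [17.8 90.5] -7.2 [61.3 67.5 68.7]
```

step_arm --increments '[[[0,0,0.112,0,0,0,0.3],[0,0,0.112,0,0,0,0.3],[0,0,0,-0.2,-0.943,0,0],[0,0,0,-0.2,-0.943,0,0],[0,0,0,-0.2,-0.943,0,0]]]'

```text
clock: 21.2
eef_pos: [505.1, 253.0, 328.1]
eef_rot: [-3.141, -0.001, 2.898]
wrist_force: [1.6, 0.7, -0.3]
finger_gap: 46.7
finger_force: 0.0
```

step_arm --increments '[[[0,0,0,-0.2,-0.943,0,0],[0,0,0,-0.2,-0.943,0,0],[0,0,0,-0.2,-0.943,0,0],[0,0,0,-0.2,-0.943,0,0],[0,0,0,-0.2,-0.943,0,0]]]'

```text
clock: 21.7
eef_pos: [498.3, 60.1, 328.5]
eef_rot: [-3.141, -0.001, 2.898]
wrist_force: [0.3, 0.3, 0.1]
finger_gap: 47.0
finger_force: 0.0
```

step_arm --increments '[[[0,0,0,-0.2,-0.943,0,0],[0,0,0,-0.2,-0.943,0,0],[0,0,0,-0.2,-0.943,0,0],[0,0,0,-0.2,-0.943,0,0],[0,0,0,-0.2,-0.943,0,0]]]'

```text
clock: 22.2
eef_pos: [491.5, -132.6, 328.5]
eef_rot: [3.141, -0.001, 2.897]
wrist_force: [0.5, -0.5, 0.1]
finger_gap: 47.3
finger_force: 0.0
```

step_arm --increments '[[[0,0,0,-0.2,-0.943,0,0],[0,0,0,-0.2,-0.943,0,0],[0,0,0,0,0,0,0],[0,0,0,0,0,0,0],[0,0,0,0,0,0,0]]]'

```text
clock: 22.7
eef_pos: [489.3, -207.4, 328.6]
eef_rot: [3.141, -0.001, 2.898]
wrist_force: [0.4, 0.7, 0.1]
finger_gap: 46.9
finger_force: 0.0
```

```bash
python3 - <<'E'
from chk import *
s=manip.read_state(); print(s['eef_pos'],s['eef_rot'],s['finger_gap'])
bars(cloud(snap('wrist')),12,25,y=(-260,-150))
E
```

```text
[ 489.32380304 -207.35028187  328.64925963] [ 3.14126961e+00 -9.31097133e-04  2.89817663e+00] 46.93540914286361
2849 [ 489.1 -208.7] [ 482.3 -207. ] [ 17.  164.8] -14.0 [16.2 17.5 18.8]
```

step_arm --increments '[[[0,0,0,0,-0.03,0.7,0],[0,0,0,0,0,0.95,0],[0,0,0,0,0,0.93,0],[0,0,0,0,0,0.55,0],[0,0,0,0,0,0,0]]]'

```text
clock: 23.25
eef_pos: [488.9, -208.1, 201.6]
eef_rot: [3.141, -0.003, 2.899]
wrist_force: [-0.9, 0.5, 0.6]
finger_gap: 46.8
finger_force: 0.0
```

step_arm --increments '[[[0,0,0,0,0,0,1],[0,0,0,0,0,0,1],[0,0,0,0,0,0,1],[0,0,0,0,0,0,1],[0,0,0,0,0,0,1]]]'

```text
clock: 23.75
eef_pos: [489.1, -209.2, 204.4]
eef_rot: [3.141, 0.001, 2.898]
wrist_force: [-0.7, 3.2, 4.4]
finger_gap: 17.0
finger_force: 30.0
```

step_arm --increments '[[[0,0,0,0,0,-0.9,1],[0,0,0,0,0,-1,1],[0,0,0,0,0,-1,1],[0,0,-0.117,0,0,-0.25,1],[0,0,-0.117,0,0,0,1]]]'

```text
clock: 24.25
eef_pos: [489.0, -209.4, 331.8]
eef_rot: [-3.14, 0.003, 3.085]
wrist_force: [-1.5, 0.4, -4.3]
finger_gap: 16.6
finger_force: 30.0
```

step_arm --increments '[[[0,0,0,0.049,0.906,0,1],[0,0,0,0.049,0.906,0,1],[0,0,0,0.049,0.906,0,1],[0,0,0,0.049,0.906,0,1],[0,0,0,0.049,0.906,0,1]]]'

```text
clock: 24.75
eef_pos: [489.8, -26.5, 329.6]
eef_rot: [-3.142, -0.001, 3.081]
wrist_force: [1.2, -0.7, -2.9]
finger_gap: 16.6
finger_force: 30.0
```

step_arm --increments '[[[0,0,0,0.049,0.906,0,1],[0,0,0,0.049,0.906,0,1],[0,0,0,0.049,0.906,0,1],[0,0,0,0.049,0.906,0,1],[0,0,0,0.049,0.906,0,1]]]'

```text
clock: 25.25
eef_pos: [490.9, 155.0, 329.6]
eef_rot: [-3.141, -0.001, 3.081]
wrist_force: [0.8, -0.8, -3.5]
finger_gap: 16.7
finger_force: 30.0
```

step_arm --increments '[[[0,0,0,0.049,0.906,0,1],[0,0,0,0.049,0.906,0,1],[0,0,0,0,0,0,1],[0,0,0,0,0,0,1],[0,0,0,0,0,0,1]]]'

```text
clock: 25.75
eef_pos: [491.7, 225.5, 329.6]
eef_rot: [-3.141, -0.001, 3.081]
wrist_force: [1.3, -0.4, -3.0]
finger_gap: 16.8
finger_force: 30.0
```

step_arm --increments '[[[0,0,0,0,0.025,0.6,1],[0,0,0,0,0,0.7,1],[0,0,0,0,0,0.3,1],[0,0,0,0,0,0.15,1],[0,0,0,0,0,0.05,1]]]'

```text
clock: 26.25
eef_pos: [492.1, 226.8, 258.0]
eef_rot: [-3.142, 0.0, 3.081]
wrist_force: [0.7, 0.5, -3.0]
finger_gap: 17.0
finger_force: 30.0
```

step_arm --increments '[[[0,0,0,0,0,0.05,1],[0,0,0,0,0,0.02,1],[0,0,0,0,0,0,1],[0,0,0,0,0,0,1]]]'

```text
clock: 26.65
eef_pos: [491.9, 227.2, 255.5]
eef_rot: [3.141, 0.001, 3.081]
wrist_force: [-0.5, 0.3, -3.8]
finger_gap: 16.4
finger_force: 30.0
```

step_arm --increments '[[[0,0,0,0,0,0.03,1],[0,0,0,0,0,0,1],[0,0,0,0,0,0,0.3],[0,0,0,0,0,0,0.3],[0,0,0,0,0,0,0.3]]]'

```text
clock: 27.15
eef_pos: [491.9, 227.2, 253.9]
eef_rot: [3.141, 0.0, 3.081]
wrist_force: [0.0, -0.2, 0.1]
finger_gap: 32.2
finger_force: 0.0
```

step_arm --increments '[[[0,0,0,0,0,0,0.3],[0,0,0,0,0,-0.3,0.3],[0,0,0,0,0,-0.9,0.3],[0,0,0,0,0,-1,0.3],[0,0,0,0,0,0,0.3]]]'

```text
clock: 27.65
eef_pos: [492.3, 227.4, 347.9]
eef_rot: [3.138, 0.008, 3.081]
wrist_force: [0.4, 0.2, -1.1]
finger_gap: 32.9
finger_force: 0.0
```

step_arm --increments '[[[0,0,0,0,-0.9,0,0.3],[0,0,0,0,-0.9,0,0.3],[0,0,0,0,-0.9,0,0.3],[0,0,0,0,0,0,0.3],[0,0,0,0,0,0,0.3]]]'

```text
clock: 28.15
eef_pos: [485.3, 119.0, 342.1]
eef_rot: [3.141, 0.0, 3.08]
wrist_force: [0.7, -0.4, 0.2]
finger_gap: 32.6
finger_force: 0.0
```

```bash
python3 - <<'E'
from chk import *
s=manip.read_state(); print(s['eef_pos'],s['finger_gap'])
bars(cloud(snap('wrist','w9.png'))); print(); bars(cloud(snap('top')),52)
E
```

```text
[485.31926725 119.00131622 342.11039407] 32.64058381719244
4100 [491.8 225.7] [483.5 224.7] [ 18.2 164.8] -3.4 [60.8 67.6 68.8]
3846 [507.3 293.3] [501.9 295.6] [ 29.1 141.1] -1.7 [59.7 67.4 68.8]

300 [509.6 294.6] [507.5 296.9] [139.6  28. ] -1.2 [59.2 66.8 70.7]
230 [493.6 226.8] [477.1 227.2] [ 21.2 163.9] -1.5 [61.9 66.9 70.5]
257 [511.1 365. ] [511.6 366.6] [ 29.8 114.8] -4.8 [55.7 66.5 70.7]
204 [516.5 441.5] [515.4 440.2] [19.  89.1] -6.9 [56.2 66.6 70. ]
```

View pics/w9.png

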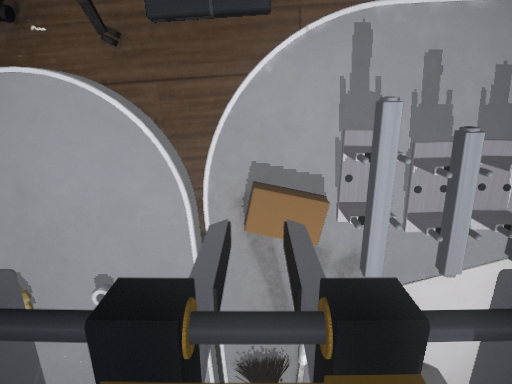

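The picture shows bars s at (383,190) and r at (462,205) lying between the pins on stands 4 and 3, and the block undisturbed at (287,212). All four bars measure in tolerance, so I'm handing in.

```bash
python3 -c "
from h import *
print(workorder.sign_off())"
```

```text
the job is handed in; nothing more can be done
None
```

The job is handed in: bars p, q, r and s lie on stands 1 to 4 from the tin's end, each measured down on its seats and within about 2 mm of centre, with the emery block left where it was; sign-off returned no verdict.

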